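Clamp a drive punch in its V-block jig

ROBOT

A 7-joint arm with a two-finger parallel gripper is mounted at the origin on the work surface; the furniture and walls round the work are solid. World frame = base frame: x ahead of the robot, y to its left, z up, the work surface at z = 0. Lengths are in m, angles in degrees, forces in N, time in s.
With the tool pointing down it reaches from about 0.375 to 0.925 m from the base axis. Payload 3.1 kg.
Tool frame: the origin (TCP) lies at the very end of the fingers, on their centre line; the grasp point (between the pads) lies 19 mm behind it; z points along the fingers, y is the line along which they close (so a half turn about z gives the same grasp; the last joint's range is limited). The gripper opens to 85 mm and grips with 20 to 120 N. Pads are 22 mm wide; open, the fingers measure 114 mm over their backs; the gripper's body (76 mm by 85 mm) begins 54 mm behind the grasp point. The pads swing forward as they close: fully open they stand 13 mm farther back than shut.
Start: joints at [60.287, 21.939, 2.515, 91.553, -1.026, 66.532, -2.859], TCP at [0.266, -0.593, 0.196] pointing down, gripper open.
Joint ranges: [-149.38, 149.38], [-23.57, 123.04], [-84.95, 90], [0, 143.3], [-89.99, 269.99], [3.08, 112.72], [-163.45, 163.45]. Speed limits (degrees/s): [159.86, 159.86, 180, 180, 180, 180, 180].

INTERFACE

Orientations are given as a 3x3 rotation matrix whose columns are the frame's x, y, z axes.
In Python, from station import r gives the robot as it stands. The module is installed in compiled form; this text tells all that it offers. Calls block until the motion is done:
- r.goto(position, orientation): joint-space move of the TCP to a pose.
- r.line_to(position, ori=None, speed=0.15, max_force=None): straight line of the TCP; ori=None keeps the orientation; speed is the mean speed in m/s. With max_force (N) it stops when the force on the tool has changed by that much, and returns True; else False.
- r.move_j(angles): joint-space move.
- r.gripper_open() and r.close_gripper(): open the fingers fully, or close them until they stop; the grip force is fixed at half the most.
- r.dwell(seconds).
- r.inverse_kinematics(position, orientation): joint angles nearest the present ones, or None.
- r.get_state(): the state.
- r.camera(name): name is "scene" or "top" or "wrist"; returns the picture (400x640x3 uint8, red, green, blue); there is no depth.
- r.camera_info(name): a dict with "vfov" (degrees; the focal length in pixels is half the picture's height over the tangent of half this angle, whatever the lens; pixels are square), "cx", "cy" (the principal point, pixels), "cam_to_world" (4x4, takes a point from camera to world coordinates); the wrist camera has in their place "mount" (4x4, takes a point from camera to tool coordinates, whose origin is the TCP and whose axes are the flange's). Camera axes: x right, y down, z forward; pixel columns grow to the right and rows downward; lengths in m; the calibration is good to about 2 mm. A picture is of the moment at which its call begins: read the wrist's pose just before it. camera_info takes no time and is no camera call.
A pose or a line that the arm cannot do raises r.Unreachable and nothing moves.
- r.sign_off(): hands the job in; it is judged then, once.
Trained networks look in the newest picture that a camera, given by its name, has taken for a name from the list of things; names that differ only in an ending like _2 or _b are one class to them, and where a whole thing is asked for, a point or a joint stands for the part that bears it (a point fixed in the world has none). Each returns a list of dicts, best first, with "p" (0 to 1); they miss things now and then, are a little off and sometimes report something else, mostly with a low value. They report only what shows in the picture. A call takes as long as a camera call.
- r.boxes_of(camera, name): "at" ([row, column] in pixels, amid what is visible of it).
- r.outline_of(camera, name): "region" (400x640 bool, what is visible of it) and "at" ([row, column] in pixels, amid what is visible of it).
- r.spot_point(camera, name): "at" ([row, column] in pixels: a listed point, or the origin of a listed thing).
The state is a dict: "t": time; "qpos": joint angles; "joint_velocities": joint speeds; "effort": joint torques, N m; "position": TCP position; "tcp_rot": TCP orientation; "wrist_force": force on the tool from outside, world axes, zero at the start; "moment": the same for the moment, N m; "opening": finger opening in m; "gripper_force": force on a finger pad.
Only numpy, scipy, OpenCV 4.12 (cv2) and the standard library are available. Lean on these libraries where they do the work, as an engineer would, in place of code of your own. Each camera call takes 0.05 s, during which the arm holds its last target. There are 200 camera calls.

TASK

The struck end of the big round drive punch has spread and is to be filed. Lay the punch in the V of the jig with its cutting edge towards the brass stop and push it along the V until the edge bears lightly on the stop - go gently, a hard shove turns the edge - then swing the clamp strap over and press its knob down, without forcing it, until the spring catch snaps over the strap; leave the other things on the bench where they are.

Things in the scene. Friction and masses are not known exactly. Their poses are not given: they have to be found in the camera images.
- punch: the largest round steel punch, a loose lying cylinder 160 mm long, body 22 mm across, about 0.4 kg; origin on the underside of the body at mid-length (the axis is 11 mm above it); its x axis runs along the punch towards the hollow cutting edge (slightly tapered end), its centre of mass is at mid-length
- punch_edge (a point): centre of the cutting end face of the punch, on its axis, 80 mm along +x from mid-length
- punch_head (a point): centre of the struck end face, on the axis, 80 mm from mid-length on the other side
- vjig: the V-block jig, fixed to the bench: grey base plate 12 mm thick, x = -75..95 mm, y = +-62 mm; origin on its underside below the V. x runs along the V to the brass stop, z up. Two steel V lands 54 mm wide (90 degree V, root 24 mm up, tops 39 mm up) at x = -60..-35 and x = 25..65 mm. Strap hinge on the +y side, catch on the -y side, both at x = 45 mm
- stop: the brass end stop of the jig, a rigid plate 30 mm wide, 7 mm thick, top 54 mm up; origin below its face at bench height; the face looks along -x of the jig and stands at jig x = 75 mm; axes as the jig's. A light push of about 3 to 8 N on the stop is what the punch's edge wants; a shove of more than 15 N harms it
- seat (a point): the point on the stop's face where the V's axis meets it (jig x = 75 mm, y = 0, 39.6 mm up): the punch's edge centre belongs here; axes as the jig's
- strap (a joint): angle of the clamp strap (rad): 0 = level over the V; grows as it swings up and back to +y, 1.57 upright, end stop 2.35. It starts thrown back past upright; its hinge is stiff (about 0.08 N m) and stays where it is left. Coming down, its cross-pin meets the catch's sloped nose at about 0.15. Caught it reads about 0 and is held; hard limit -0.035; above 0.03 it is not caught and springs up
- strap_hinge (a point): middle of the strap's hinge axis: jig x = 45 mm, y = +38 mm, 62 mm up; the axis runs along the jig's x
- strap_knob (a point): centre of the black ball knob (20 mm across) on the strap, 60 mm along it from the hinge and 17 mm out from the bar's mid-plane; on top, its top 89 mm up, when the strap is level; thrown back it points away from the V. The strap is a flat steel bar 16 mm wide (along the jig's x), 8 mm thick, 74 mm long, so the ball can be pinched along the jig's x and turns between the pads while it is swung
- small_punch_a: bystander: small steel punch 14 x 107 x 14 mm, origin under its middle, long axis y
- small_punch_b: bystander: small steel punch like the other
- anvil: bystander: small steel dished disc, 40 mm across, 12 mm high, origin under its middle
- gap (a point): on the V's axis over the middle of the gap between the two lands (jig x = -5 mm, y = 0, 39.6 mm up); the gap is 60 mm long with only the base plate below, so fingers can hold the punch there, where its middle comes when it is home. A seated punch has its axis 39.6 mm and its top 50.6 mm above the bench, and its struck end stands 25 mm out beyond the lands; axes as the jig's
- catch_nose (a point): tip of the spring catch's nose, where it hooks over the cross-pin 78 mm along the strap; jig x = 45 mm, y = -39 mm, 66 mm up. The catch's lip reaches 82 mm up at y = -52..-59 mm. The knob must be pressed straight down with about 10 to 20 N, rising over some 9 mm (spring catch, and a spring pad on the punch, 4 N per mm), until the catch snaps in and the strap stays down; over 40 N is forcing it

How it is judged (in metres and radians):
On the way, in this order (a step that is already met when the one before it is completed fails the run):
1. the punch lies in the V, edge towards the stop, and is pushed lightly against the stop (more than 2.5 N) (contact force between punch and stop above 2.5 N and distance between punch_edge and seat below 0.004 m and angle between the x axis of punch and the x axis of vjig, either way round below 0.05 rad), for 0.15 s.
2. the strap is down and caught (value of joint strap below 0.03 rad and distance between punch_edge and seat below 0.004 m), for 0.2 s.
At the end, for the whole second after the job is handed in: the punch lies centred in the V, its edge within 1.5 mm of the stop along the V and 2.5 mm of the seat point in all, aligned with the V to 0.025 rad, at rest; the strap is down and held by the catch (angle under 0.03 rad) (x of punch_edge in the frame of seat above -0.0015 m and distance between punch_edge and seat below 0.0025 m and angle between the x axis of punch and the x axis of vjig, either way round below 0.025 rad and value of joint strap below 0.03 rad and linear speed of punch below 0.01 m/s); the robot touches nothing.
It fails at once if the cutting edge is driven against the stop (over 15 N) (contact force between punch and stop above 15 N).
It fails at once if the punch is dropped or rammed into the jig (over 60 N) (contact force between punch and vjig above 60 N).
It fails at once if the robot forces the jig or its strap (over 40 N) (contact force between the arm and vjig above 40 N).
It fails at once if a bystander is moved more than 20 mm (distance of any of small_punch_a, small_punch_b, anvil from where it was at the start of the episode above 0.02 m).
It also fails if it takes over 70 s, if anything falls off the work surface, if the arm or the gripper's body presses on something with over 40 N, if the wrist force passes 120 N, or if a joint passes its speed limit or range.

## Working session

There is one attempt and no reset: what is moved stays moved. The work goes in short steps, each a Python script; the robot and the scene stay as the last script left them, time stands still between calls to the robot, and variables do not carry over. Pictures are saved under pics/ and viewed, at most 10 in all, crops included, and the job is handed in when it is done.

```bash
mkdir -p pics; cat > h.py <<'E'
import numpy as np, cv2
from station import r
def ray(cam,at,pose=None):
    i=r.camera_info(cam); f=200/np.tan(np.radians(i["vfov"])/2)
    d=np.array([(at[1]-i["cx"])/f,(at[0]-i["cy"])/f,1.])
    if "mount" in i:
        T=np.eye(4);T[:3,:3]=pose[1];T[:3,3]=pose[0];M=T@np.array(i["mount"])
    else: M=np.array(i["cam_to_world"])
    return M[:3,3],M[:3,:3]@d
def onz(cam,at,z,pose=None):
    o,d=ray(cam,at,pose); return o+d*(z-o[2])/d[2]
def pose():
    s=r.get_state(); return np.array(s["position"]),np.array(s["tcp_rot"])
def save(cam,n):
    im=r.camera(cam); cv2.imwrite(f"pics/{n}.png",np.ascontiguousarray(im[:,:,::-1])); return im
E
python3 - <<'E'
from h import *
np.set_printoptions(precision=4,suppress=True)
s=r.get_state();print(s["t"],s["tcp_rot"],s["opening"])
a=save("scene","s0");b=save("top","t0")
Z=dict(punch_edge=.011,punch_head=.011,seat=.0396,gap=.0396,catch_nose=.066,strap_hinge=.062,punch=.0,small_punch_a=0.,anvil=0.)
for c in("top","scene"):
  for n,z in Z.items():
    for q in r.spot_point(c,n)[:3]: print(c,n,round(q["p"],2),np.round(q["at"],1),onz(c,q["at"],z))
print(r.spot_point("top","strap_knob"),r.spot_point("scene","strap_knob"))
for c in("top","scene"):print(r.camera_info(c))
E
```

```text
0.0 [[ 0.9128  0.4085 -0.0012]
 [ 0.4085 -0.9128  0.0023]
 [-0.0002 -0.0026 -1.    ]] 0.0858415825257415
top punch_edge 0.66 [213.6 392.4] [ 0.4406 -0.4023  0.011 ]
top punch_edge 0.63 [189.2 337.4] [ 0.5086 -0.2598  0.011 ]
top punch_head 0.62 [231.6 289. ] [ 0.3982 -0.1309  0.011 ]
top seat 0.63 [179.6 251.9] [ 0.5317 -0.0372  0.0396]
top gap 0.84 [191.6 222.9] [0.5012 0.0369 0.0396]
top catch_nose 0.51 [193.2 242.6] [ 0.4907 -0.018   0.066 ]
top strap_hinge 0.63 [166.5 233.9] [0.5614 0.0058 0.062 ]
top punch 0.62 [210.6 314.4] [ 0.454  -0.1979  0.    ]
top small_punch_a 0.77 [178.9 401.4] [ 0.5363 -0.4338  0.    ]
top small_punch_a 0.47 [194.3 413.7] [ 0.4935 -0.4643  0.    ]
top anvil 0.66 [210.  394.6] [ 0.4519 -0.4108  0.    ]
scene punch_edge 0.56 [237.9 300.8] [ 0.5127 -0.252   0.011 ]
scene punch_head 0.74 [184.2 314.8] [ 0.3999 -0.1426  0.011 ]
scene seat 0.78 [197.2 383.9] [ 0.541  -0.0406  0.0396]
scene seat 0.63 [184.8 315.5] [ 0.4217 -0.1536  0.0396]
scene seat 0.56 [253.8 226.9] [ 0.4747 -0.413   0.0396]
scene gap 0.76 [170.7 397. ] [0.4949 0.0347 0.0396]
scene catch_n
[... 481 characters left out ...]
vil 0.48 [251.6 226.3] [ 0.4446 -0.408   0.    ]
scene anvil 0.29 [208.3 381.4] [ 0.5427 -0.0448  0.    ]
[] [{'at': [183.5, 424.7], 'p': 0.84}]
{'vfov': 49.631812257205546, 'cx': 316.91207636784156, 'cy': 194.38686415699206, 'cam_to_world': array([[-0.0193, -0.9801,  0.1973,  0.2699],
       [-0.9998,  0.017 , -0.0136, -0.1896],
       [ 0.01  , -0.1976, -0.9802,  1.1316],
       [ 0.    ,  0.    ,  0.    ,  1.    ]])}
{'vfov': 47.61686851523691, 'cx': 322.68013733238723, 'cy': 204.4415844021291, 'cam_to_world': array([[ 0.5451,  0.6775, -0.4937,  0.9957],
       [ 0.8382, -0.4504,  0.3074, -0.4922],
       [-0.0141, -0.5814, -0.8135,  0.8903],
       [ 0.    ,  0.    ,  0.    ,  1.    ]])}
```

View pics/s0.png

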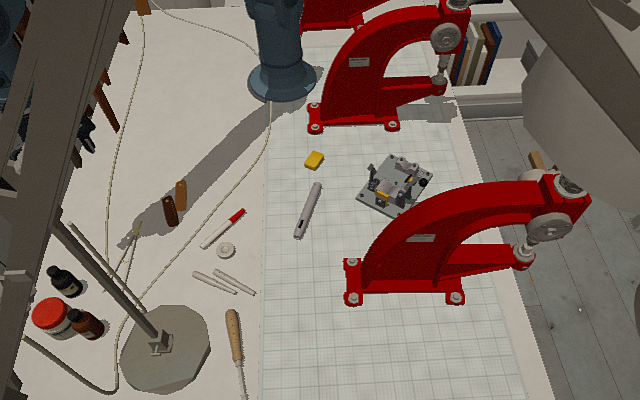

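View pics/t0.png

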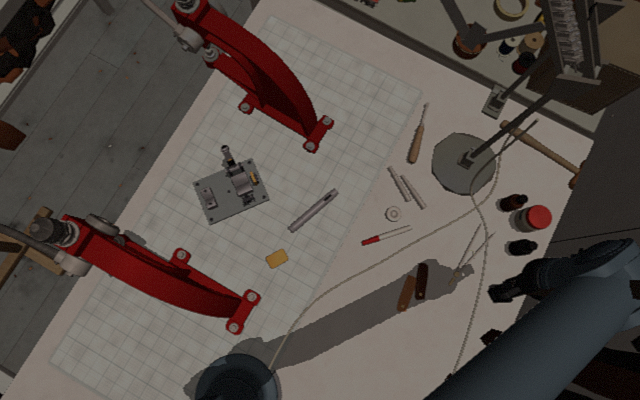

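The jig stands between two tall red presses, near top (190,235). The punch lies at top (189,337)–(231,289), with its dark cutting end towards −y. Next I'll take a closer wrist view and estimate the press geometry.

```bash
cat >> h.py <<'E'
def Rz(a): # tool down; tool x axis along world angle a (rad), y = across
    c,s=np.cos(a),np.sin(a); return np.array([[c,s,0],[s,-c,0],[0,0,-1.]])
def tri(rays):
    A=np.zeros((3,3));b=np.zeros(3)
    for o,d in rays:
        d=d/np.linalg.norm(d);P=np.eye(3)-np.outer(d,d);A+=P;b+=P@o
    p=np.linalg.solve(A,b); return p,max(np.linalg.norm(np.cross(p-o,d/np.linalg.norm(d))) for o,d in rays)
np.set_printoptions(precision=4,suppress=True)
E
python3 - <<'E'
from h import *
for n,a in dict(Bf1=(325,238),Bf2=(297,250),Bf3=(255,180),Af1=(121,327),Af2=(146,311),Af3=(106,246)).items(): print(n,onz("top",a,0.02))
for n,s,t in [("Bhub",(38,446),(222,100)),("Bram",(88,438),(262,72)),("Ahub",(226,548),(38,190)),("Aram",(258,522),(57,210)),("Atop",(178,555),(5,185))]:
    print(n,tri([ray("scene",s),ray("top",t)]))
for off in (0,np.pi):
  for p,a in [((.456,-.198,.008),-.80),((.50,.035,.025),-1.11),((.50,.035,.15),-1.11),((.53,.02,.15),-1.11-np.pi/2),((.53,.02,.15),-1.11)]:
    q=r.inverse_kinematics(p,Rz(a+off)); print(off,p,None if q is None else np.round(q,0))
q=r.goto([.456,-.198,.30],Rz(-.80)); p=pose(); im=save("wrist","w0")
print(p[0])
for n,z in dict(punch_edge=.011,punch_head=.011,punch=0,seat=.0396,gap=.0396).items():
    for k in r.spot_point("wrist",n)[:2]: print(n,round(k["p"],2),np.round(k["at"],1),onz("wrist",k["at"],z,p))
E
```

```text
Bf1 [ 0.1684 -0.0041  0.02  ]
Bf2 [ 0.2351 -0.0329  0.02  ]
Bf3 [0.3426 0.1459 0.02  ]
Af1 [ 0.6964 -0.2364  0.02  ]
Af2 [ 0.6263 -0.1918  0.02  ]
Af3 [ 0.7431 -0.0163  0.02  ]
Bhub (array([0.3917, 0.2254, 0.2764]), np.float64(0.003910661425719849))
Bram (array([0.3146, 0.3735, 0.0297]), np.float64(0.036631249262930855))
Ahub (array([0.8405, 0.0887, 0.194 ]), np.float64(0.0034286679599375477))
Aram (array([0.8424, 0.0632, 0.1023]), np.float64(0.002710745384642))
Atop (array([0.8206, 0.053 , 0.3399]), np.float64(0.009046666289113159))
0 (0.456, -0.198, 0.008) [  20.   21.   -2.  120.    1.   39. -118.]
0 (0.5, 0.035, 0.025) [ -62.   38.   66.  121.  -46.   52. -122.]
0 (0.5, 0.035, 0.15) [ -74.   28.   80.  117.  -31.   62. -133.]
0 (0.53, 0.02, 0.15) [ 51.  28. -71. 108.  30.  65.  86.]
0 (0.53, 0.02, 0.15) [ -68.   34.   80.  113.  -37.   65. -126.]
3.141592653589793 (0.456, -0.198, 0.008) [ 41.  23. -25. 119.  14.  41.  51.]
3.141592653589793 (0.5, 0.035, 0.025) [ 22.  24. -35. 118.  19.  44.   2.]
3.141592653589793 (0.5, 0.035, 0.15) [ 26.  12. -38. 113.   9.  58.  10.]
3.141592653589793 (0.53, 0.02, 0.15) [ 20.  14. -30. 109.   8.  58. -77.]
3.141592653589793 (0.53, 0.02, 0.15) [ 25.  15. -36. 109.  10.  59.  11.]
[ 0.4557 -0.1989  0.2998]
punch_edge 0.9 [105.9 327.5] [ 0.5019 -0.2589  0.011 ]
punch_head 0.69 [213.5 321.1] [ 0.3962 -0.1367  0.011 ]
punch 0.76 [159.7 323. ] [ 0.4516 -0.198   0.    ]
punch 0.25 [195.8 212.5] [ 0.5367 -0.0361  0.    ]
seat 0.78 [200.7 203.2] [ 0.5388 -0.0385  0.0396]
gap 0.6 [249.  191.1] [0.5044 0.0338 0.0396]
gap 0.55 [  2.  400.5] [ 0.5234 -0.4094  0.0396]
```

View pics/w0.png

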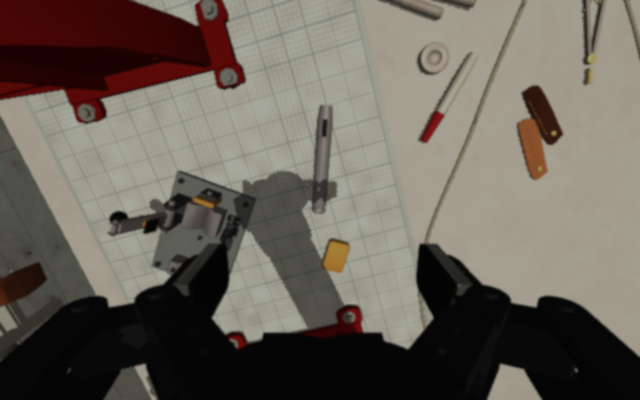

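```bash
python3 - <<'E'
from h import *
a=-1.12+np.pi
r.goto([.47,-.06,.27],Rz(a)); p=pose(); im=save("wrist","w1"); print(p[0],r.get_state()["qpos"],r.get_state()["t"])
for n,z in dict(vjig=0,stop=0,seat=.0396,gap=.0396,catch_nose=.066,strap_hinge=.062,strap_knob=.08).items():
    for k in r.spot_point("wrist",n)[:2]: print(n,round(k["p"],2),np.round(k["at"],1),onz("wrist",k["at"],z,p))
E
```

```text
[ 0.47   -0.0602  0.27  ] [ 19.7665  -0.1349 -17.3158 108.9279  -0.0374  71.1947  28.2555] 5.3667
vjig 0.83 [112.  372.4] [0.5031 0.0283 0.    ]
stop 0.73 [166.8 371.1] [ 0.5375 -0.0397  0.    ]
seat 0.72 [171. 373.] [ 0.5339 -0.0402  0.0396]
gap 0.65 [109.7 381.7] [0.5069 0.0331 0.0396]
gap 0.47 [338.6 219.9] [ 0.4459 -0.3715  0.0396]
catch_nose 0.48 [150.6 346.5] [ 0.4872 -0.0297  0.066 ]
catch_nose 0.33 [114.4 373.7] [0.4967 0.022  0.066 ]
strap_hinge 0.58 [147.9 411.5] [0.5576 0.0075 0.062 ]
strap_knob 0.8 [158.5 458.7] [0.6082 0.0205 0.08  ]
```

View pics/w1.png

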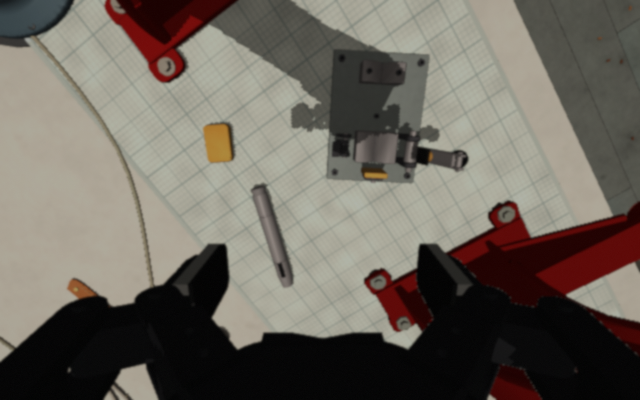

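```bash
cat > pick.py <<'E'
from h import *
p=pose()
px=[(50,334),(55,428),(184,413),(180,327)]
W=np.array([onz("wrist",q,.012,p)[:2] for q in px]); L=np.array([(-75,-62),(-75,62),(95,62),(95,-62)])/1e3
w=W.mean(0);l=L.mean(0);H=(L-l).T@(W-w);th=np.arctan2(H[0,1]-H[1,0],H[0,0]+H[1,1])
R=np.array([[np.cos(th),-np.sin(th)],[np.sin(th),np.cos(th)]]);o=w-R@l
print("jig",o,np.degrees(th),"res",(W-(L@R.T+o))*1e3, "seat",o+R@[.075,0],"gap",o+R@[-.005,0],"hinge",o+R@[.045,.038])
# punch again from this view
k=r.spot_point
e=[x for x in k("wrist","punch_edge")][:1];h=[x for x in k("wrist","punch_head")][:1]
for x in e+h: print(x["p"],x["at"],onz("wrist",x["at"],.011,p))
m=r.outline_of("wrist","punch")[0]["region"].astype(np.uint8)
print(cv2.minAreaRect(cv2.findNonZero(m)), onz("wrist",np.argwhere(m).mean(0),.013,p))
E
python3 pick.py
```

```text
jig [0.5063 0.0288] -66.72836539491409 res [[ 1.4402  0.5797]
 [-1.4712 -1.15  ]
 [-0.6937 -0.1599]
 [ 0.7247  0.7302]] seat [ 0.5359 -0.0401] gap [0.5043 0.0334] hinge [0.559  0.0024]
0.95 [285.0, 288.2] [ 0.5067 -0.2587  0.011 ]
0.94 [189.1, 254.5] [ 0.4002 -0.1396  0.011 ]
((273.0589599609375, 235.48077392578125), (104.04290771484375, 15.521696090698242), 71.93952178955078) [ 0.4497 -0.1907  0.013 ]
```

```bash
cat >> h.py <<'E'
JO=np.array([.5063,.0288]);JT=np.radians(-66.7)
def J(x,y,z,o=None):
    o=JO if o is None else o
    c,s=np.cos(JT),np.sin(JT); return np.array([o[0]+c*x-s*y,o[1]+s*x+c*y,z])
RJ=Rz(JT+np.pi)
def st(m=""):
    s=r.get_state(); print(m,"t",s["t"],"p",np.array(s["position"]),"F",np.array(s["wrist_force"]),"M",np.array(s["moment"]),"op",round(s["opening"],4),"g",s["gripper_force"])
    return s
E
python3 - <<'E'
from h import *
R=Rz(np.radians(-48.8)+np.pi)
r.goto([.452,-.1985,.10],R); st()
print(r.line_to([.452,-.1985,.004],speed=.08,max_force=8)); st()
r.close_gripper(); st("closed")
r.line_to([.452,-.1985,.15]); r.dwell(.2); st("up")
p=pose(); save("wrist","w2"); save("scene","s2")
E
```

```text
t 6.75 p [ 0.4535 -0.1979  0.1009] F [-0.3966  1.1362  1.0368] M [ 0.0372 -0.0324 -0.01  ] op 0.0858 g 0.0
False
 t 8.1 p [ 0.4527 -0.1988  0.0046] F [-0.2303  0.2426 -0.2613] M [-0.027  -0.0032  0.005 ] op 0.0855 g 0.0
closed t 8.8667 p [ 0.452  -0.1985  0.004 ] F [-0.3449  0.1341  0.1968] M [-0.0022  0.0162  0.0053] op 0.0001 g 0.0
up t 10.1917 p [ 0.4512 -0.1982  0.1489] F [-0.3532  0.3464  0.1448] M [-0.0196 -0.005   0.0671] op 0.0003 g 0.0
```

View pics/w2.png

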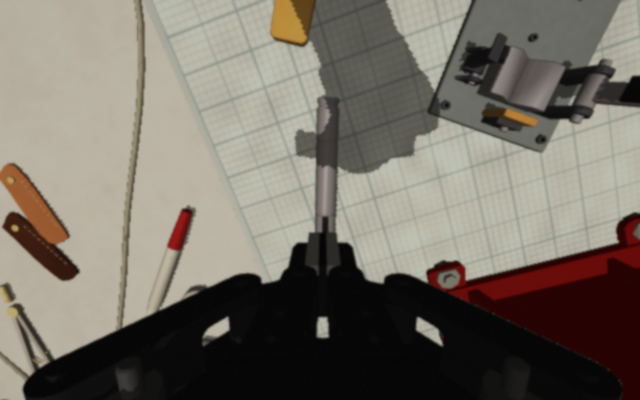

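The gripper shut empty. The punch still shows below it, with its head at wrist (98,328). I'll check where it lies now.

```bash
python3 - <<'E'
from h import *
r.gripper_open(); R=Rz(np.radians(-48.8)+np.pi)
r.goto([.42,-.16,.25],R); p=pose(); save("wrist","w3"); r.camera("top"); 
for c in("wrist","top"):
  for n,z in dict(punch_edge=.011,punch_head=.011).items():
    for k in r.spot_point(c,n)[:2]: print(c,n,round(k["p"],2),np.round(k["at"],1),onz(c,k["at"],z,p))
im=cv2.imread("pics/s2.png")[130:300,200:450]; cv2.imwrite("pics/s2c.png",cv2.resize(im,None,fx=3,fy=3))
E
```

```text
wrist punch_edge 0.64 [252.4 321.8] [ 0.5059 -0.2595  0.011 ]
wrist punch_head 0.67 [141.  323.8] [ 0.4029 -0.138   0.011 ]
wrist punch_head 0.57 [141.6 507.3] [0.5848 0.0206 0.011 ]
top punch_edge 0.57 [190.4 332.7] [ 0.5055 -0.2472  0.011 ]
top punch_head 0.67 [166.7 235.8] [0.5747 0.0101 0.011 ]
top punch_head 0.55 [226.5 290.5] [ 0.4114 -0.1348  0.011 ]
```

View pics/w3.png

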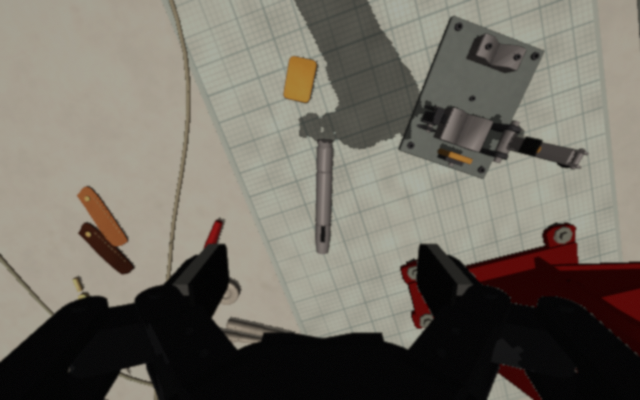

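View pics/s2c.png

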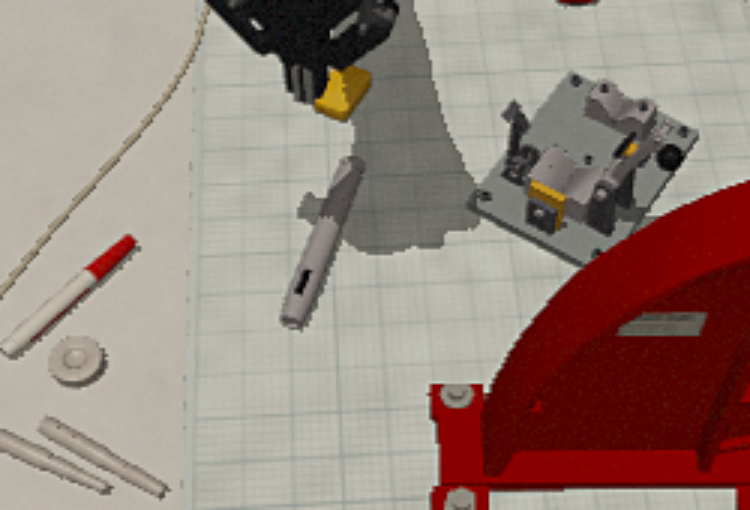

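```bash
cat >> h.py <<'E'
def proj(cam,P,pose=None):
    i=r.camera_info(cam); f=200/np.tan(np.radians(i["vfov"])/2)
    if "mount" in i:
        T=np.eye(4);T[:3,:3]=pose[1];T[:3,3]=pose[0];M=T@np.array(i["mount"])
    else: M=np.array(i["cam_to_world"])
    c=M[:3,:3].T@(np.array(P)-M[:3,3]); return np.array([i["cy"]+f*c[1]/c[2],i["cx"]+f*c[0]/c[2]])
E
python3 - <<'E'
from h import *
print(r.camera_info("wrist"))
T=np.array([.4512,-.1982,.1489]);R=Rz(np.radians(-48.8)+np.pi)
print("scene tcp",proj("scene",T),"wrist tcp",proj("wrist",T,(T,R)),"ground",proj("wrist",[.4512,-.1982,.011],(T,R)))
print("scene edge/head",proj("scene",[.506,-.2595,.011]),proj("scene",[.402,-.138,.011]))
im=r.camera("scene");s=st();t=np.array(s["position"]);print("tcp now in scene",proj("scene",t),"top",proj("top",t))
import cv2
c=im[60:240,200:440,::-1].copy()
u=proj("scene",t); cv2.drawMarker(c,(int(u[1]-200),int(u[0]-60)),(0,255,0),0,8)
cv2.imwrite("pics/s4.png",cv2.resize(c,None,fx=3,fy=3))
E
```

```text
{'vfov': 65.0349648537636, 'cx': 322.25291997382334, 'cy': 196.6652555522028, 'mount': array([[ 0.0007, -0.966 , -0.2584,  0.0645],
       [ 1.    ,  0.0008, -0.    , -0.0008],
       [ 0.0002, -0.2584,  0.966 , -0.1772],
       [ 0.    ,  0.    ,  0.    ,  1.    ]])}
scene tcp [171.3459 303.8397] wrist tcp [224.2819 323.5813] ground [178.0134 323.0588]
scene edge/head [237.3443 296.4293] [183.9414 316.8307]
 t 11.95 p [ 0.4194 -0.1601  0.2488] F [ 0.7399  0.4876 -0.4889] M [ 0.0356  0.0658 -0.0103] op 0.0853 g 0.0
tcp now in scene [121.0941 309.3301] top [208.101  296.9435]
```

View pics/s4.png

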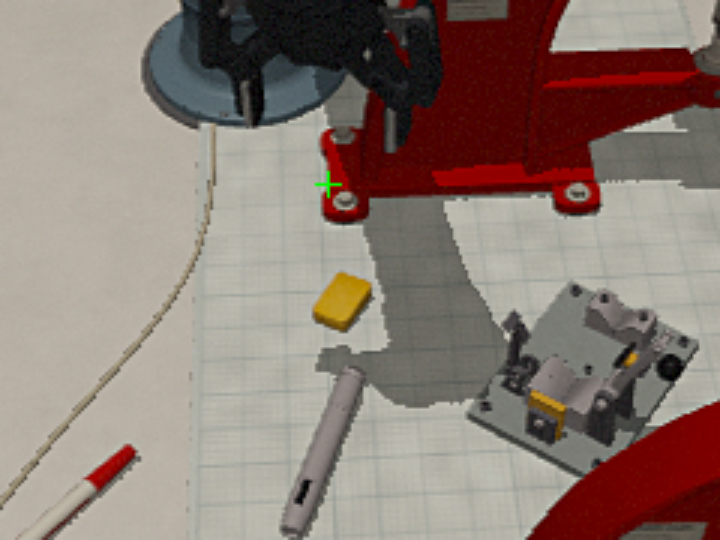

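Both views show the real fingertips standing about 15–20 mm short of the stated TCP, so the shut fingers passed over the punch. I'll touch bare bench with them to measure the offset.

```bash
python3 - <<'E'
from h import *
R=Rz(np.radians(-48.8)+np.pi)
r.close_gripper(); r.goto([.39,-.22,.05],R); r.line_to([.39,-.22,.006],speed=.1); r.dwell(.1)
print(r.line_to([.39,-.22,-.032],speed=.025,max_force=4)); s=st("touch")
r.line_to([.39,-.22,.06],speed=.15); r.gripper_open()
E
```

```text
False
touch t 15.925 p [ 0.3902 -0.2201 -0.0318] F [-0.075   0.2885  0.1539] M [0.0272 0.0433 0.0323] op -0.0 g 0.0
```

```bash
python3 - <<'E'
from h import *
r.close_gripper(); r.line_to([.39,-.22,-.028],speed=.12); r.dwell(.1)
for z in(-.045,-.06,-.075):
    if r.line_to([.39,-.22,z],speed=.025,max_force=4): break
s=st("touch")
r.line_to([.39,-.22,.03],speed=.15); r.gripper_open()
E
```

```text
touch t 19.6417 p [ 0.3906 -0.2203 -0.0349] F [0.2601 0.4393 5.3616] M [0.0427 0.088  0.035 ] op 0.0003 g 2.2735241800546646
```

```bash
python3 - <<'E'
from h import *
R=Rz(np.radians(-49)+np.pi)
r.goto([.453,-.1985,.02],R)
print(r.line_to([.453,-.1985,-.0335],speed=.08,max_force=8)); 
r.close_gripper(); s=st("closed")
if s["opening"]>.015:
    r.line_to([.453,-.1985,.08],speed=.2); s=st("up")
    if s["opening"]>.015:
        r.goto(J(-.02,0,.08),RJ); r.line_to(J(-.02,0,.03),speed=.15)
        p=pose(); r.camera("wrist"); st("over")
        for n,z in dict(punch_head=.075,seat=.0396).items():
            for k in r.spot_point("wrist",n)[:1]: print(n,round(k["p"],2),np.round(k["at"],1),onz("wrist",k["at"],z,p))
        save("scene","s5"); print(J(-.1,0,.075),J(.075,0,.04), s["qpos"])
E
```

```text
False
closed t 22.8167 p [ 0.4541 -0.1983 -0.0329] F [0.4173 1.8134 3.7409] M [ 0.3692 -0.1336 -0.034 ] op 0.0199 g 58.62445592880249
up t 23.5333 p [ 0.4509 -0.1981  0.0784] F [ 0.3831  0.3493 -5.331 ] M [ 0.031   0.0132 -0.0467] op 0.0192 g 58.72882425785065
over t 25.05 p [0.4992 0.0461 0.0306] F [ 1.4408  0.4752 -3.0758] M [ 0.0245 -0.0372  0.0017] op 0.0196 g 58.766189217567444
[0.4667 0.1206 0.075 ] [ 0.536  -0.0401  0.04  ] [ 26.2857  14.1172  -8.1531 118.1171   2.674   48.1475  57.5744]
```

```bash
python3 -c "
import cv2
im=cv2.imread('pics/s5.png')[90:260,280:520]; cv2.imwrite('pics/s5c.png',cv2.resize(im,None,fx=3,fy=3))"
```

```text
(no output)
```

View pics/s5c.png

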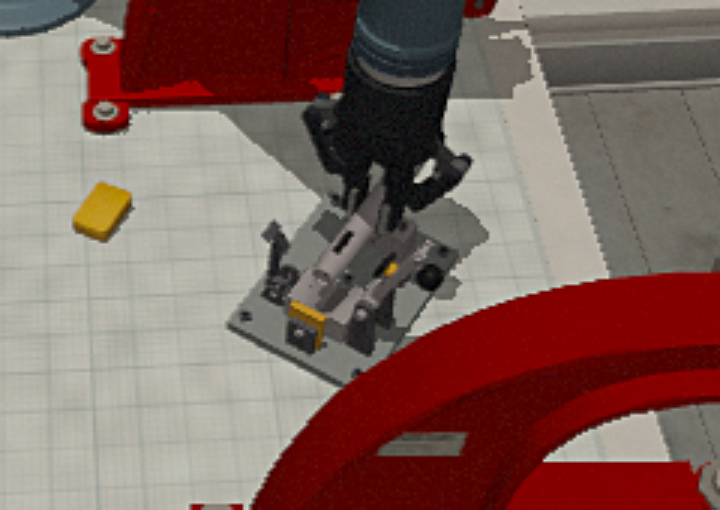

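Punch held and over the V with the edge towards the brass stop. Lowering now.

```bash
python3 - <<'E'
from h import *
r.dwell(.1)
print(r.line_to(J(-.02,0,-.012),speed=.04,max_force=5)); s=st("down")
z=s["position"][2]
r.gripper_open(); r.dwell(.2); st("open")
p=pose(); r.camera("wrist");r.camera("scene")
for c in("wrist","scene"):
  for n,zz in dict(punch_head=.0396,punch_edge=.0396).items():
    for k in r.spot_point(c,n)[:1]: print(c,n,round(k["p"],2),np.round(k["at"],1),onz(c,k["at"],zz,p))
print("exp head/edge",J(-.1,0,.04),J(.06,0,.04))
m=[k for k in r.outline_of("scene","punch") if k["p"]>.4]
if m:
    m=m[0]["region"]; print(cv2.minAreaRect(cv2.findNonZero(m.astype(np.uint8))), "axis px",proj("scene",J(-.1,0,.04))[::-1],proj("scene",J(.06,0,.04))[::-1])
E
```

```text
True
down t 26.0833 p [ 0.4986  0.0474 -0.0036] F [ 2.3331  0.9428 -0.9533] M [ 0.1122 -0.6916 -0.0056] op 0.0199 g 58.960188031196594
open t 26.9333 p [ 0.4956  0.0467 -0.0044] F [-0.8963 -1.1122  0.3473] M [-0.0046 -0.0084 -0.0252] op 0.0853 g 0.0
wrist punch_head 0.6 [ 70.9 333.8] [0.4677 0.1221 0.0396]
scene punch_head 0.63 [149.1 416. ] [0.4659 0.1184 0.0396]
scene punch_edge 0.65 [190.9 387.3] [ 0.5307 -0.0228  0.0396]
exp head/edge [0.4667 0.1206 0.04  ] [ 0.53   -0.0263  0.04  ]
((397.38336181640625, 175.27685546875), (10.583868026733398, 43.236228942871094), 35.83765411376953) axis px [416.9228 148.8276] [385.9372 191.2663]
```

```bash
python3 - <<'E'
from h import *
u=J(1,0,0)-J(0,0,0)
def f(m): s=st(m); return float(np.dot(s["wrist_force"],u)),s
r.line_to(J(-.02,0,-.013),speed=.04,max_force=8); r.close_gripper(); r.dwell(.15); f0,_=f("grip")
hit=r.line_to(J(-.008,0,-.013),speed=.03,max_force=5); f1,_=f("near %s"%hit)
if not hit: hit=r.line_to(J(.004,0,-.013),speed=.01,max_force=5)
f2,_=f("push %s"%hit); r.dwell(.25); f3,s=f("held")
d=np.array(s["position"])[:2]-JO; print("fx",f0,f1,f2,f3,"jig x",d@u[:2])
E
```

```text
grip t 28.425 p [ 0.4991  0.0474 -0.0126] F [1.2544 0.6321 1.7279] M [ 0.1641 -0.2595 -0.1556] op 0.0201 g 58.56480538845062
near True t 28.6417 p [ 0.4991  0.0475 -0.0127] F [-1.0636 -0.3535  3.4753] M [ 0.0121  0.1078 -0.1038] op 0.02 g 58.889610171318054
push True t 28.6417 p [ 0.4991  0.0475 -0.0127] F [-1.0636 -0.3535  3.4753] M [ 0.0121  0.1078 -0.1038] op 0.02 g 58.889610171318054
held t 28.8917 p [ 0.4991  0.0475 -0.0127] F [-0.9051 -0.2052  5.2618] M [-0.1301  0.156  -0.0863] op 0.0199 g 58.914411664009094
fx -0.08432165943450727 -0.09599652023495824 -0.09599652023495824 -0.16948681128559231 jig x -0.02004062956867505
```

```bash
python3 - <<'E'
from h import *
u=J(1,0,0)-J(0,0,0)
def f():
    s=r.get_state(); F=np.array(s["wrist_force"]); return round(float(-(F@u)),2),round(F[2],2),round(float((np.array(s["position"])[:2]-JO)@u[:2])*1e3,2)
x=-.02; z=-.0124; fr=[]
while x<.004:
    x+=.003 if x<-.0115 else .0005
    hit=r.line_to(J(x,0,z),speed=.02,max_force=9); v=f(); print(round(x*1e3,1),hit,v)
    if x>-.0115:
        b=np.median(fr); 
        if v[0]-b>4.5: break
    else: fr.append(v[0])
r.dwell(.3); print(f(),"base",b); st("held")
E
```

```text
-17.0 False (3.75, np.float64(0.1), -18.47)
-14.0 False (2.77, np.float64(-1.71), -14.25)
-11.0 False (2.42, np.float64(-1.77), -10.35)
-10.5 False (1.14, np.float64(-2.4), -10.25)
-10.0 False (2.14, np.float64(-1.79), -10.05)
-9.5 False (3.21, np.float64(-2.43), -9.8)
-9.0 False (2.88, np.float64(-0.99), -9.45)
-8.5 False (3.78, np.float64(-0.1), -9.03)
-8.0 False (3.49, np.float64(-0.82), -8.59)
-7.5 False (3.13, np.float64(-0.81), -8.12)
-7.0 False (3.13, np.float64(-0.96), -7.62)
-6.5 False (3.06, np.float64(-0.34), -7.13)
-6.0 False (2.31, np.float64(-0.66), -6.63)
-5.5 False (3.73, np.float64(-0.5), -6.14)
-5.0 False (4.45, np.float64(0.28), -5.63)
-4.5 False (3.24, np.float64(-1.05), -5.29)
-4.0 False (4.34, np.float64(0.4), -5.28)
-3.5 False (5.43, np.float64(0.35), -5.31)
-3.0 False (5.55, np.float64(1.22), -5.29)
-2.5 False (6.64, np.float64(1.85), -5.34)
-2.0 False (6.93, np.float64(1.65), -5.32)
-1.5 False (8.21, np.float64(1.91), -5.36)
(8.49, np.float64(1.82), -5.36) base 3.26
held t 34.8667 p [ 0.5043  0.0338 -0.0122] F [-0.9918  8.8197  1.8236] M [ 1.8396 -0.0254 -0.1645] op 0.0201 g 58.85467350482941
```

Edge contact at jig x = −5.3 mm (expected −5), now held with about 5 N on the stop. Next I'll release, retreat, and find the strap angle from the earlier views.

```bash
cat >> h.py <<'E'
TO=.0347
def knob(th): c,s=np.cos(th),np.sin(th); return .038-.060*c+.017*s, .062+.060*s+.017*c
E
python3 - <<'E'
from h import *
r.gripper_open(); r.line_to(J(-.0053,0,.13),speed=.25); r.close_gripper(); st("clear")
p1=(np.array([.47,-.0602,.27]),Rz(-1.12+np.pi))
best=[]
for th in np.arange(1.57,2.36,.05):
    y,z=knob(th);P=J(.045,y,z); best.append((np.linalg.norm(proj("wrist",P,p1)-[158.5,458.7])+np.linalg.norm(proj("scene",P)-[183.5,424.7]),round(th,2),proj("wrist",P,p1),proj("scene",P)))
print(*sorted(best,key=lambda b:b[0])[:3],sep="\n")
print(tri([ray("wrist",(158.5,458.7),p1),ray("scene",(183.5,424.7))]))
r.camera("scene");
for n in("punch_head","punch_edge"):
  for k in r.spot_point("scene",n)[:1]: print(n,round(k["p"],2),onz("scene",k["at"],.0396))
print(J(.075,0,0),r.inverse_kinematics(J(.045,.13,.13),RJ),r.inverse_kinematics(J(.045,.13,.05),RJ))
E
```

```text
clear t 37.0 p [0.5043 0.0337 0.1301] F [-0.4776 -0.3256 -0.6941] M [0.0301 0.0241 0.0325] op 0.0002 g 0.0
(np.float64(2.0258393610768213), np.float64(2.02), array([159.1955, 460.2182]), array([183.4441, 424.3485]))
(np.float64(2.4851555798374836), np.float64(1.97), array([159.3635, 458.8088]), array([182.4054, 423.5128]))
(np.float64(3.900477525743862), np.float64(2.07), array([159.0099, 461.471 ]), array([184.4937, 425.1307]))
(array([0.5964, 0.0196, 0.107 ]), np.float64(0.0008592445971818265))
punch_head 0.68 [0.4631 0.0991 0.0396]
punch_edge 0.73 [ 0.5421 -0.0383  0.0396]
[ 0.536  -0.0401  0.    ] [  3.6306  25.7025 -13.7838  95.0363   6.8467  60.087   11.0392] [  3.3721  31.0436 -13.5231  97.7963   8.779   52.1946   9.6209]
```

```bash
python3 - <<'E'
from h import *
r.line_to(J(.045,.118,.13),speed=.25)
print(r.line_to(J(.045,.118,.066),speed=.15,max_force=12))
for th in np.linspace(2.0,.8,9):
    y,z=knob(th); h=r.line_to(J(.045,y+.024,z-.009-TO),speed=.12,max_force=12)
    print(round(th,2),h,np.round(r.get_state()["wrist_force"],1))
    if h: break
r.camera("scene"); k=r.spot_point("scene","strap_knob")[:1]; print(k)
for th in np.arange(.4,2.1,.1): y,z=knob(th); print(round(th,1),proj("scene",J(.045,y,z)),end=" ")
st()
E
```

```text
False
2.0 False [0.  1.  0.9]
1.85 False [ 0.3 -0.4  1.1]
1.7 False [1.7 1.3 3.3]
1.55 False [3.4 1.2 5.1]
1.4 False [3.8 1.  7.2]
1.25 False [ 0.7 -0.2  1.4]
1.1 False [0.3 0.7 0.1]
0.95 False [ 0.4  0.9 -0.1]
0.8 False [-0.5 -0.6  0.6]
[{'at': [166.1, 394.7], 'p': 0.73}]
0.4 [168.4816 387.7188] 0.5 [167.9124 389.5486] 0.6 [167.5463 391.5508] 0.7 [167.3903 393.7064] 0.8 [167.4491 395.9942] 0.9 [167.7247 398.3906] 1.0 [168.2168 400.8703] 1.1 [168.9222 403.4061] 1.2 [169.8349 405.9698] 1.3 [170.9463 408.5323] 1.4 [172.2448 411.064 ] 1.5 [173.7165 413.5355] 1.6 [175.345  415.9177] 1.7 [177.1115 418.1828] 1.8 [178.9956 420.3042] 1.9 [180.9752 422.2575] 2.0 [183.0272 424.0205]  t 40.775 p [0.5538 0.0003 0.073 ] F [-0.0431  0.4268 -0.0767] M [ 0.0356 -0.0255  0.0235] op 0.0001 g 0.0
```

```bash
python3 - <<'E'
from h import *
y,z=pose()[0][:2],0
r.line_to(pose()[0]+[0,0,.05],speed=.25)
y,z=knob(.8); r.line_to(J(.045,y-.002,z+.018-TO),speed=.2)
for th in (.8,.65,.5,.35,.2):
    y,z=knob(th); h=r.line_to(J(.045,y-.001,z+.010-TO),speed=.1,max_force=15)
    print(th,h,np.round(r.get_state()["wrist_force"],1))
    if h: break
y=-.022; zt=z+.010-TO
prev=0
while zt>.030:
    zt-=.001; h=r.line_to(J(.045,y+.001,zt),speed=.02,max_force=15)
    s=r.get_state(); F=s["wrist_force"][2]; tip=s["position"][2]+TO
    print(round(zt+TO,4),h,round(F,1),round(tip,4))
    if F>30 or (F<prev-3 and tip<.0905) or tip<.0882: break
    prev=F
r.dwell(.1); st()
E
```

```text
0.8 False [ 0.  -0.4  0.1]
0.65 False [ 0.3  0.3 -1.4]
0.5 False [1.  0.3 0.9]
0.35 False [-0.1 -0.3  0.3]
0.2 False [-0.1 -1.1  0.8]
0.0996 False 0.1 0.0998
0.0986 False 0.3 0.0986
0.0976 False -0.1 0.0975
0.0966 False 1.0 0.0967
0.0956 False 5.4 0.0961
0.0946 False 7.6 0.0954
0.0936 False 9.3 0.0946
0.0926 False 11.8 0.0937
0.0916 False 9.5 0.0923
0.0906 False 7.4 0.0906
0.0896 False 8.2 0.0895
0.0886 False 9.4 0.0886
0.0876 False 10.7 0.0879
 t 46.0917 p [ 0.5014 -0.0224  0.0532] F [-6.5903 -2.4993 10.3891] M [-0.4596  1.6693  0.0097] op 0.0001 g 5.485900263302028
```

```bash
python3 - <<'E'
from h import *
zt=.0876-TO; prev=0
for i in range(9):
    zt-=.001; h=r.line_to(J(.045,-.022,zt),speed=.02,max_force=15)
    s=r.get_state(); F=np.array(s["wrist_force"]); print(round(zt+TO,4),h,np.round(F,1),round(s["position"][2]+TO,4))
    if np.linalg.norm(F)>26 : break
    if F[2]<prev-4: break
    prev=F[2]
r.camera("scene"); print(r.spot_point("scene","strap_knob")[:2])
for th in (0,.1,.2,.3): y,z=knob(th); print(th,proj("scene",J(.045,y,z)))
E
```

```text
0.0866 False [-6.9 -1.8 11.9] 0.0873
0.0856 False [-7.5 -2.8 12.9] 0.0864
0.0846 False [-9.4 -1.2 17.3] 0.086
0.0836 False [-11.1  -1.7  22.6] 0.0857
0.0826 False [-13.   -2.8  27.5] 0.0856
[{'at': [172.7, 382.2], 'p': 0.63}, {'at': [184.1, 396.6], 'p': 0.28}]
0 [172.5844 382.4168]
0.1 [171.3096 383.4169]
0.2 [170.1919 384.6403]
0.3 [169.2451 386.0781]
```

Hard stop reached, with the knob at its θ≈0 pixel. I'll lift clear and check that it holds.

```bash
python3 - <<'E'
from h import *
r.line_to(pose()[0]+[0,0,.012],speed=.05); st("lift")
r.line_to(J(.045,-.022,.14),speed=.25); r.line_to(J(-.03,-.12,.16),speed=.25); r.dwell(.2)
im=save("scene","s9"); print(r.spot_point("scene","strap_knob")[:2])
for n in("punch_head","punch_edge"):
  for k in r.spot_point("scene",n)[:1]: print(n,round(k["p"],2),onz("scene",k["at"],.0396))
cv2.imwrite("pics/s9c.png",cv2.resize(im[120:250,320:480,::-1].copy(),None,fx=4,fy=4)); st()
E
```

```text
lift t 47.9 p [ 0.5009 -0.0226  0.0626] F [ 0.0075  0.2656 -0.7232] M [ 0.0422  0.0173 -0.0256] op 0.0 g 0.0
[{'at': [172.1, 380.1], 'p': 0.86}]
punch_head 0.76 [0.4672 0.1015 0.0396]
punch_edge 0.55 [ 0.5386 -0.0394  0.0396]
 t 49.4083 p [0.3846 0.0088 0.1598] F [-0.0253  0.8767  0.5847] M [ 0.0355 -0.014  -0.0265] op -0.0002 g 0.0
```

View pics/s9c.png

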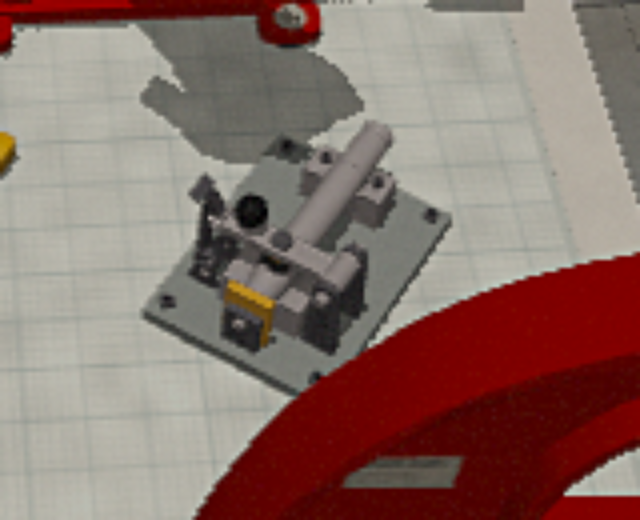

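The strap lies level under the catch (knob at crop (212,252)) and the punch's edge is at the brass stop. Handing in.

```bash
python3 -c "
from h import *
print(r.sign_off())"
```

```text
the job is handed in; nothing more can be done
None
```

The job is handed in at about 49 s: the last picture shows the punch in the V with its edge at the brass stop, the strap level and held by the catch, and the arm clear of everything; the verdict was not shown.

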